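# Fold away the document camera

## Task

The document camera on the library desk has to be folded away. Press the release paddle at the foot of its arm fully down, so that the ratchet pawl stays free of the teeth, then push the raised camera arm gently down by its head, past the teeth, until it lies fully home on its rest, and leave it there. Only press and push: do not raise the arm, and leave the other things on the desk where they are.

Things in the scene. Friction and masses are not known exactly. Their poses are not given: they have to be found in the camera images.
- doc_camera: document camera (fixed to the desk): white base plate 440 x 120 x 12 mm. Origin on the desk near the plate's middle; its x axis runs along the plate from the paddle end to the camera-head end, y to the left of that, z up. The arm swings in the vertical plane through this x axis. Its parts at x: paddle -195 mm, arm hinge -70 mm (85 mm high), rest post +90 mm (78 mm high, 26 mm wide), camera head when home +170 mm
- hinge_axis (a point): point on the arm's level hinge axis (along the base's y), 85 mm above the desk, between two 8 mm upright cheeks 52 mm wide over all, top 103 mm high
- camera_head (a point): centre of the camera head: a white cylinder 36 mm in diameter and 84 mm long, lying level across the free end of the arm (along the base's y), 240 mm from the hinge axis, so that its highest line is always 18 mm above this point. Push on this rounded top. The arm is a grey bar 22 mm wide and 14 mm thick from hinge to head; a steel toothed disc (52 mm radius over the teeth) sits on its hinge
- cam_arm (a joint): angle of the camera arm above level, rad: 0 = fully home (level, lying on its rest post, at its stop; head centre 85 mm high), growing as it is raised; starts at 0.75 to 0.97 and stops at 1.15. The hinge is stiff: the arm stays where it is left and takes about 1 to 4 N at the head to push down, less when the hidden mass is high. With the pawl engaged it is stopped at about 0.70 (teeth also at 0.45 and 0.20), give or take a little springiness when pushed hard
- paddle_top (a point): centre of the upper face of the pawl's release paddle: a ribbed steel plate 40 x 44 mm, 6 mm thick, at the end of the base away from the camera head, 125 mm behind the hinge axis; about 58 mm above the desk while the pawl is engaged and 34 mm when it is free. The pawl's pivot is level, along the base's y, 83 mm from this point towards the hinge and 40 mm above the desk
- pawl (a joint): angle of the pawl, rad: 0 = engaged in the teeth (paddle up), 0.30 = free, at its stop (paddle down). The pivot is stiff, without a spring: the pawl stays where it is left, and the paddle takes about 3 N to press. The teeth are clear of it from about 0.15
- stamp: small self-inking stamp, 44 x 30 mm foot, 74 mm tall, standing beside the base, near the pawl; loose bystander, origin at the centre of its underside; leave where it is
- notes: block of blank note paper, 76 x 76 x 25 mm; loose bystander, origin at the centre of its underside; leave where it is
- book: green hardback book lying flat, 200 x 135 x 30 mm; loose bystander, origin at the centre of its underside; leave where it is
- mug: white mug, 80 mm across, 95 mm tall; loose bystander, origin at the centre of its underside; leave where it is
- pen_cup: dark steel pen cup with pens, 72 mm across, 95 mm tall (pens to 145 mm), beyond the camera-head end; loose bystander, origin at the centre of its underside; leave where it is
- glue_stick: white glue stick standing upright, 28 mm across, 90 mm tall; loose bystander, origin at the centre of its underside; leave where it is
- ink_pad: flat ink-pad tin, 110 x 70 x 20 mm, beyond the paddle end; loose bystander, origin at the centre of its underside; leave where it is

How it is judged:
On the way, in this order (a step that is already met when the one before it is completed fails the run):
1. the pawl is pressed free while the arm is still up at its top tooth or above (value of joint pawl above 0.2 rad and value of joint cam_arm above 0.55 rad), for 0.2 s.
2. the arm is pushed down home, the pawl still free (value of joint cam_arm below 0.04 rad and value of joint pawl above 0.2 rad), for 0.2 s.
At the end, for the whole second after the job is handed in: The camera arm lies home (within 0.04 rad, about 10 mm at the head) and at rest, and the pawl is still free (paddle down, over 0.2 rad) (all of step 2 and velocity of joint cam_arm between -0.05 and 0.05 rad/s); the robot touches nothing.
It fails at once if the arm is raised well above where it can start (over 1.06 rad) (value of joint cam_arm above 1.06 rad).
It fails at once if the camera arm is pushed roughly (over 70 N) (contact force between the fingers and cam_arm above 70 N).
It fails at once if a bystander is moved more than 20 mm or lifted (distance of any of stamp, notes, book, mug, pen_cup, glue_stick, ink_pad from where it was at the start of the episode above 0.02 m).
It also fails if it takes over 48 s, if anything falls off the work surface, if the arm or the gripper's body presses on something with over 40 N, if the wrist force passes 120 N, or if a joint passes its speed limit or range.

## Robot

A 7-joint arm with a two-finger parallel gripper is mounted at the origin on the work surface. World frame = base frame: x ahead of the robot, y to its left, z up, the work surface at z = 0. Lengths are in m, angles in rad, forces in N, time in s.
With the tool pointing down it reaches from about 0.4 to 0.85 m from the base axis. Payload 10.4 kg.
Tool frame: the origin (TCP) lies midway between the tips of the shut fingers; the grasp point (between the pads) lies 19 mm behind it (r.grasp_offset is the distance from the TCP to the grasp point, in m); x points along the fingers, y is the direction in which the jaws open and shut, and the axes are right-handed (so a half turn about x gives the same grasp; the last joint's range is limited). The gripper opens to 87 mm and grips with 3 to 60 N. Pads are 19 mm wide; open, the fingers measure 117 mm over their backs; the gripper's body (75 mm by 190 mm) begins 51 mm behind the grasp point.
Start: joints at [-1.222, 0.332, -0.065, 1.46, 0.022, 1.35, -0.088], TCP at [0.227, 0.582, 0.223] pointing down, gripper open.
Joint ranges: [-2.6, 2.6], [-0.5, 2.12], [-1.47, 1.34], [0.16, 2.42], [-1.27, 4.41], [0.06, 2.06], [-2.6, 2.6]. Speed limits (rad/s): [2.22, 2.22, 2.79, 2.79, 3.14, 3.14, 3.14].

## Interface

Orientations are given as a unit quaternion [x, y, z, w].
In Python, from bench import r, vision, close_job gives the robot as it stands. The module is installed in compiled form; this text tells all that it offers.
- The arm moves only by the shell command python3 -m pendant 'ROWS' [OPENING] [FORCE]. ROWS is text: rows parted by semicolons, each of 6 numbers parted by spaces: the shift along the tool's x, y, z in units of 0.25 m (1.0 is 0.25 m), then the turn, a rotation vector about the tool's x, y, z in units of 1.5 rad (1.0 is 1.5 rad). A call has 1 to 8 rows; each row is the pose to reach, as a shift and turn from the pose commanded when the call began, along the tool's axes at that moment; what a row does not reach only later rows make up. A row lasts 1/10 s, in which the tool goes at most 50 mm and 8.59 degrees, less where a joint would pass 70% of its speed; a pose out of reach is approached as far as the arm can. A call with a number of a shift or a turn outside -1 to 1 is refused whole. A call with a gripper value outside its range is refused whole. OPENING is the gripper command: -1 is shut, 1 is fully open, values between are in proportion, set as the call begins (- or left out, the last holds). The fingers move at their own pace and stop on an object; FORCE is the grip in N (left out, the last holds). Time passes only in rows, so rows that repeat a pose let the fingers close. It gives the time, the measured TCP pose, the force and the opening at its end, in the units of the state.
- r.read_state(): the state, without advancing time (a new reading comes with each control period).
- vision.camera(name): name is "scene" or "top" or "wrist"; returns (picture, depth): 420x560x3 uint8, blue, green, red; 420x560 float32, m along the optical axis (not along the pixel's ray), 0 where there is no reading.
- vision.get_calibration(name): a dict with "camera_matrix" (3x3 intrinsics, pixels), "rvec" (rotation vector, rad) and "tvec" (3), from world to camera coordinates, as OpenCV has them. Camera axes: x right, y down, z forward; pixel columns grow to the right and rows downward; lengths in m; the calibration is good to about 2 mm. A picture is of the moment at which its call begins: read the wrist's pose just before it. get_calibration takes no time and is no camera call; for the wrist camera it gives the pose at the moment of the call.
- close_job(): hands the job in, once; it reports no verdict.
The state is a dict: "time": time; "joint_positions": joint angles; "joint_vel": joint speeds; "joint_torque": joint torques, N m; "ee_pos": TCP position; "eef_rot": TCP orientation; "ft_force": force on the tool from outside, world axes, zero at the start; "torque": the same for the moment, N m; "width": finger opening in m.
Only numpy, scipy, OpenCV 4.12 (cv2) and the standard library are available. Lean on these libraries where they do the work, as an engineer would, in place of code of your own. Each camera call takes 0.05 s, during which the arm holds its last target. There are 200 camera calls.

## Working session

There is one attempt and no reset: what is moved stays moved. The work goes in short steps, Python scripts to look and compute and a shell command to move; the robot and the scene stay as the last step left them, time stands still between calls to the robot, and variables do not carry over. Pictures are saved under pics/ and viewed, about 8 in all and at most 12, crops included, and the job is handed in when it is done.

```bash
mkdir -p pics; cat > h.py <<'E'
import numpy as np, cv2
from bench import r, vision
from scipy.spatial.transform import Rotation as R
def cloud(n):
    im,d=vision.camera(n); c=vision.get_calibration(n)
    K=np.array(c["camera_matrix"]);Rm=cv2.Rodrigues(np.array(c["rvec"],float))[0];t=np.array(c["tvec"],float).ravel()
    v,u=np.indices(d.shape); p=np.stack([(u-K[0,2])/K[0,0]*d,(v-K[1,2])/K[1,1]*d,d],-1)
    w=(p-t)@Rm; w[d==0]=np.nan
    return im,d,w
E
python3 - <<'E'
from h import *
for n in("scene","top"):
    im,d,w=cloud(n); cv2.imwrite(f"pics/{n}0.png",im); np.save(f"{n}0.npy",w)
s=r.read_state(); print({k:np.round(v,3) for k,v in s.items()}); print(r.grasp_offset)
E
```

```text
{'time': np.float64(0.1), 'joint_positions': array([-1.222,  0.333, -0.065,  1.461,  0.022,  1.35 , -0.089]), 'joint_vel': array([-0.   , -0.   ,  0.001, -0.003, -0.001, -0.   , -0.   ]), 'joint_torque': array([ 1.0000e-03, -6.2454e+01,  2.5000e-02, -3.9072e+01, -6.1000e-02,
        3.7000e-02,  0.0000e+00]), 'ee_pos': array([0.227, 0.582, 0.222]), 'eef_rot': array([ 0.13 ,  0.695, -0.131,  0.695]), 'ft_force': array([0.267, 0.079, 0.164]), 'torque': array([ 0.003, -0.003, -0.015]), 'width': np.float64(0.087)}
0.0187
```

View pics/scene0.png

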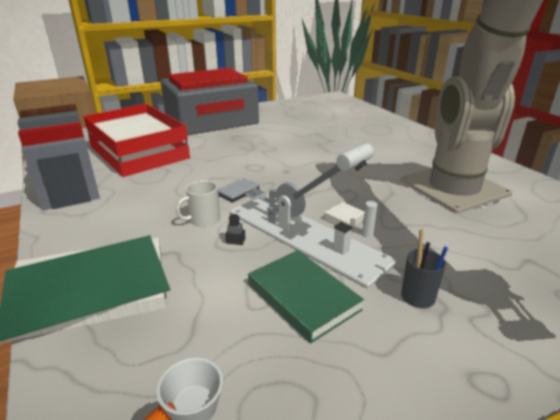

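View pics/top0.png

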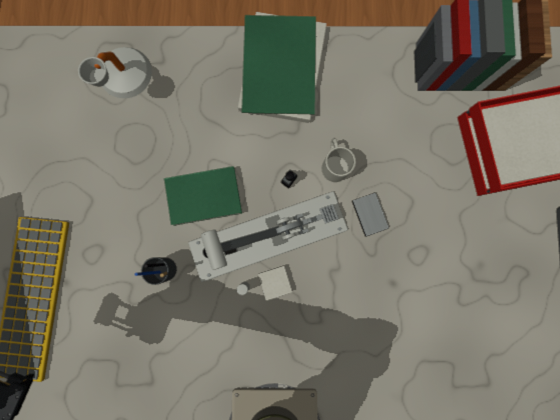

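The top view shows the plate from about (197,260) at the head end to (340,210) at the paddle end. The head is near (213,248), the paddle near (330,213) and the ink pad at (370,214). The stamp is at (289,179), the mug at (340,158), the notes at (275,282), the glue stick at (242,289) and the pen cup at (158,270).

```bash
python3 - <<'E'
from h import *
w=np.load("top0.npy"); im=cv2.imread("pics/top0.png")
for n,(u,v) in dict(desk=(120,200),paddle=(330,213),head=(213,248),hinge=(292,226),stamp=(289,179),mug=(340,158),notes=(275,282),glue=(242,289),pen=(158,270),ink=(370,214),book=(204,195)).items(): print(n,w[v,u].round(3))
z=w[...,2]; m=np.zeros(z.shape,np.uint8); m[170:300,180:350]=1
g=im.min(-1)
pl=(m>0)&(z>.006)&(z<.017)&(g>120)
n,l,st,_=cv2.connectedComponentsWithStats(pl.astype(np.uint8)); k=1+st[1:,4].argmax()
P=w[l==k][:,:2].astype(np.float32); rc=cv2.minAreaRect(P); print(st[k],rc, cv2.boxPoints(rc).round(3))
bp=cv2.boxPoints(rc); e=[bp[1]-bp[0],bp[2]-bp[1]]; x=max(e,key=np.linalg.norm); x/=np.linalg.norm(x)
if x[1]<0:x=-x
c=np.array(rc[0]); y=np.array([-x[1],x[0]]); print("c",c,"yaw",np.arctan2(x[1],x[0]))
for n in("top","scene"):
    w=np.load(n+"0.npy").reshape(-1,3); q=np.c_[(w[:,:2]-c)@x,(w[:,:2]-c)@y,w[:,2]]
    h=(q[:,2]>.14)&(abs(q[:,1])<.05)&(q[:,0]>-.0)&(q[:,0]<.3)&(q[:,2]<.4); print(n,"head",h.sum(),q[h].min(0).round(3),q[h].max(0).round(3), q[h][q[h][:,2]>q[h][:,2].max()-.006].mean(0).round(3))
    h=(q[:,2]>.03)&(abs(q[:,1])<.04)&(q[:,0]>-.23)&(q[:,0]<-.165); print(n,"paddle",h.sum(),q[h].min(0).round(3),q[h].max(0).round(3),np.median(q[h],0).round(3))
    h=(q[:,2]>.02)&(abs(q[:,1])<.2)&(q[:,0]>-.4)&(q[:,0]<.35)
    # objects near
    for nm,uv in ():pass
np.save("fr.npy",np.r_[c,x])
E
```

```text
desk [ 0.634  0.446 -0.002]
paddle [ 0.593 -0.152  0.058]
head [0.495 0.131 0.267]
hinge [ 0.553 -0.045  0.124]
stamp [ 0.684 -0.04   0.072]
mug [ 0.759 -0.19   0.003]
notes [ 0.404 -0.003  0.026]
glue [0.391 0.083 0.087]
pen [0.435 0.327 0.006]
ink [ 0.594 -0.27   0.019]
book [0.645 0.198 0.029]
[ 188  218  159   62 2425] ((0.5302731990814209, 0.01823025941848755), (0.11858100444078445, 0.43847721815109253), 18.853891372680664) [[ 0.403  0.207]
 [ 0.545 -0.208]
 [ 0.657 -0.17 ]
 [ 0.516  0.245]]
c [0.5302732  0.01823026] yaw 1.8998587
top head 1110 [ 0.001 -0.043  0.14 ] [0.281 0.041 0.272] [ 0.121 -0.     0.268]
top paddle 186 [-0.197 -0.027  0.052] [-0.165  0.016  0.063] [-0.18  -0.005  0.058]
scene head 984 [ 0.001 -0.045  0.14 ] [0.284 0.042 0.271] [ 0.126 -0.006  0.268]
scene paddle 88 [-0.195 -0.027  0.053] [-0.165  0.015  0.062] [-0.179 -0.01   0.059]
```

```bash
cat >> h.py <<'E'
f=np.load("fr.npy"); C,X=f[:2],f[2:]; Y=np.array([-X[1],X[0]])
def world(bx,by,z): return np.r_[C+bx*X+by*Y,z]
def rows(*targets, turn=False):
    s=r.read_state(); Q=R.from_quat(s["eef_rot"]); p=np.array(s["ee_pos"])
    best=np.zeros(3)
    if turn:
        c=[]
        for sg in (1,-1):
            M=np.c_[[0,0,-1],sg*np.r_[Y,0],np.cross([0,0,-1],sg*np.r_[Y,0])]
            c.append((Q.inv()*R.from_matrix(M)).as_rotvec())
        best=min(c,key=np.linalg.norm); print("turns",np.round(np.array(c)/1.5,3))
    for t in targets: print("to",np.round(t,3),"row",np.round(np.r_[Q.inv().apply(t-p)/.25,best/1.5],3))
    print("tool axes\n",Q.as_matrix().round(3))
E
python3 - <<'E'
from h import *
for n in("top","scene"):
    w=np.load(n+"0.npy").reshape(-1,3); q=np.c_[(w[:,:2]-C)@X,(w[:,:2]-C)@Y,w[:,2]]
    h=(q[:,2]>.045)&(abs(q[:,1])<.04)&(q[:,0]>-.23)&(q[:,0]<-.15)&(q[:,2]<.065); print(n,"paddle",np.percentile(q[h],[1,50,99],axis=0).round(3))
    h=(q[:,2]>.06)&(abs(q[:,1])<.04)&(q[:,0]>.08)&(q[:,0]<.2)&(q[:,2]<.09); print(n,"post",np.percentile(q[h],[1,50,99],axis=0).round(3))
    h=(q[:,2]>.015)&(abs(q[:,1])<.2)&(q[:,0]>-.23)&(q[:,0]<-.06);
    for lo,hi in((-.3,-.045),(.045,.3)):
        k=(q[:,1]>lo)&(q[:,1]<hi)&(q[:,0]>-.3)&(q[:,0]<-.05)&(q[:,2]>.03); 
        if k.sum(): print(" side",q[k].min(0).round(3),q[k].max(0).round(3))
print(r.read_state()["ee_pos"])
rows(world(-.178,-.005,.40),turn=True)
E
```

```text
top paddle [[-0.196 -0.026  0.052]
 [-0.175 -0.005  0.057]
 [-0.152  0.016  0.063]]
top post [[0.092 0.003 0.074]
 [0.108 0.008 0.078]
 [0.123 0.012 0.081]]
 side [-0.286 -0.3    0.03 ] [-0.089 -0.086  0.099]
scene paddle [[-0.195 -0.027  0.054]
 [-0.17  -0.007  0.059]
 [-0.151  0.015  0.062]]
scene post [[ 0.093 -0.016  0.06 ]
 [ 0.113 -0.008  0.077]
 [ 0.125  0.013  0.08 ]]
 side [-0.286 -0.3    0.03 ] [-0.082 -0.086  0.098]
[0.22693798 0.58194475 0.22182891]
turns [[-1.514e+00 -1.000e-03  1.000e-03]
 [ 5.800e-01  0.000e+00  1.000e-03]]
to [ 0.593 -0.149  0.4  ] row [-7.100e-01 -2.192e+00  2.424e+00  5.800e-01  0.000e+00  1.000e-03]
tool axes
 [[-0.     0.363  0.932]
 [-0.001  0.932 -0.363]
 [-1.    -0.001  0.   ]]
```

```bash
python3 -m pendant '-0.71 0 0 0 0 0;-0.71 0 0 0 0 0;-0.71 0 0 0 0 0;-0.71 0 0 0 0 0;-0.71 -0.6 0.67 0 0 0;-0.71 -0.6 0.67 0 0 0;-0.71 -0.6 0.67 0 0 0;-0.71 -0.6 0.67 0 0 0' -1
python3 -m pendant '0 -0.8 0.88 0.29 0 0;0 -0.8 0.88 0.29 0 0;0 -0.8 0.88 0.29 0 0;0 -0.8 0.88 0.29 0 0;0 -0.8 0.88 0.29 0 0;0 -0.8 0.88 0.29 0 0;0 -0.8 0.88 0.29 0 0'
python3 -c "
from h import *
rows(world(-.177,-.005,.40),turn=True)"
```

```text
time: 0.9
ee_pos: [0.318, 0.4019, 0.3997]
eef_rot: [0.131, 0.695, -0.131, 0.695]
ft_force: [1.5, 0.7, 0.4]
width: 0.0312
time: 1.6
ee_pos: [0.4519, 0.1309, 0.4002]
eef_rot: [0.281, 0.649, -0.281, 0.649]
ft_force: [0.1, -0.1, 0.0]
width: 0.0005
turns [[-1.811e+00  0.000e+00  1.000e-03]
 [ 2.830e-01  1.000e-03 -0.000e+00]]
to [ 0.592 -0.148  0.4  ] row [ 2.000e-03 -3.530e-01  1.196e+00  2.830e-01  1.000e-03 -0.000e+00]
tool axes
 [[ 0.001  0.729  0.684]
 [-0.001  0.684 -0.729]
 [-1.     0.     0.001]]
```

```bash
python3 -m pendant '0 -0.3 1 0.283 0 0;0 -0.3 1 0.283 0 0;0 -0.3 1 0.283 0 0;0 -0.3 1 0.283 0 0;0 -0.3 1 0.283 0 0;0 -0.3 1 0.283 0 0;0 -0.3 1 0.283 0 0'
python3 -c "
from h import *
rows(world(-.181,-.005,.10),turn=True)"
```

```text
time: 2.3
ee_pos: [0.5686, -0.0967, 0.3991]
eef_rot: [0.409, 0.577, -0.41, 0.576]
ft_force: [-0.1, 1.6, 0.5]
width: 0.0005
turns [[-2.09e+00 -2.00e-03  1.00e-03]
 [ 4.00e-03  0.00e+00  1.00e-03]]
to [ 0.593 -0.151  0.1  ] row [1.197e+00 2.400e-02 2.390e-01 4.000e-03 0.000e+00 1.000e-03]
tool axes
 [[-0.002  0.944  0.33 ]
 [-0.001  0.33  -0.944]
 [-1.    -0.002  0.001]]
```

```bash
python3 -m pendant '0 0.024 0.239 0 0 0;0 0.024 0.239 0 0 0;0.9 0.024 0.239 0 0 0;0.9 0.024 0.239 0 0 0;0.9 0.024 0.239 0 0 0;0.9 0.024 0.239 0 0 0;0.9 0.024 0.239 0 0 0;0.9 0.024 0.239 0 0 0'
python3 -c "
from h import *
rows(world(-.181,-.005,.064),world(-.181,-.005,.034),turn=True)
im,d,w=cloud('wrist'); cv2.imwrite('pics/w1.png',im)"
```

```text
time: 3.1
ee_pos: [0.592, -0.1461, 0.1713]
eef_rot: [0.407, 0.58, -0.408, 0.576]
ft_force: [-0.5, 1.1, 0.3]
width: 0.0007
turns [[-2.086 -0.006 -0.004]
 [ 0.009 -0.003  0.004]]
to [ 0.593 -0.151  0.064] row [ 0.429  0.001  0.024  0.009 -0.003  0.004]
to [ 0.593 -0.151  0.034] row [ 0.549  0.002  0.024  0.009 -0.003  0.004]
tool axes
 [[-0.006  0.942  0.335]
 [ 0.002  0.335 -0.942]
 [-1.    -0.005 -0.004]]
```

View pics/w1.png

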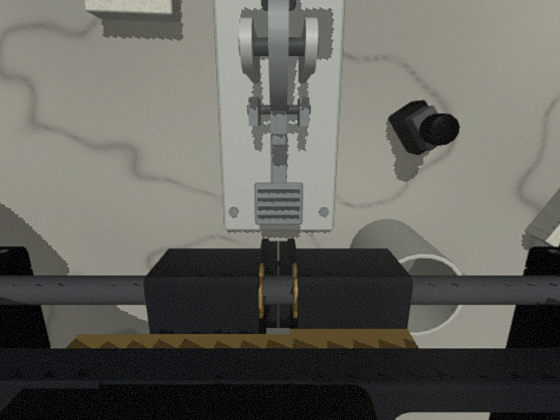

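The wrist view shows the paddle at (278,203), in line with the shut fingers at column 278. The stamp (425,128) and the mug (430,290) are clear to the side. I'll press down slowly.

```bash
python3 -m pendant '0.2 0 0.024 0 0 0;0.38 0 0.024 0 0 0;0.4 0 0.024 0 0 0;0.42 0 0.024 0 0 0;0.44 0 0.024 0 0 0;0.46 0 0.024 0 0 0;0.48 0 0.024 0 0 0;0.48 0 0.024 0 0 0'
python3 -c "
from h import *
rows(world(-.181,-.005,.034),turn=True)"
```

```text
time: 3.95
ee_pos: [0.5967, -0.1549, 0.0555]
eef_rot: [0.409, 0.577, -0.408, 0.578]
ft_force: [0.5, -0.2, 1.0]
width: 0.0003
turns [[-2.087e+00  1.000e-03  1.000e-03]
 [ 7.000e-03  0.000e+00 -1.000e-03]]
to [ 0.593 -0.151  0.034] row [ 0.086 -0.008 -0.017  0.007  0.    -0.001]
tool axes
 [[ 0.001  0.943  0.333]
 [-0.     0.333 -0.943]
 [-1.     0.001  0.001]]
```

```bash
python3 -m pendant '0.02 0 0 0 0 0;0.04 0 0 0 0 0;0.06 0 0 0 0 0;0.07 0 0 0 0 0;0.08 0 0 0 0 0;0.08 0 0 0 0 0'
```

```text
time: 4.55
ee_pos: [0.5958, -0.1547, 0.0345]
eef_rot: [0.408, 0.578, -0.408, 0.577]
ft_force: [1.2, -0.9, 1.3]
width: 0.0004
```

```bash
python3 -m pendant '0.01 0 0 0 0 0;0.02 0 0 0 0 0;0.03 0 0 0 0 0;0.03 0 0 0 0 0'
```

```text
time: 4.95
ee_pos: [0.5965, -0.1544, 0.0311]
eef_rot: [0.409, 0.578, -0.407, 0.577]
ft_force: [-14.2, 3.7, 40.6]
width: 0.0007
```

The force rose to 40 N at z 0.031, so the paddle is at its stop. I'll lift clear and look.

```bash
python3 -m pendant '-0.04 0 0 0 0 0;-0.12 0 0 0 0 0;-0.3 0 0 0 0 0;-0.5 0 0 0 0 0;-0.7 0 0 0 0 0;-0.9 0 0 0 0 0;-1 0 0 0 0 0;-1 0 0 0 0 0'
python3 -m pendant '-0.45 0 0 0 0 0;-0.45 0 0 0 0 0;-0.45 0 0 0 0 0;-0.45 0 0 0 0 0'
python3 - <<'E'
from h import *
im,d,w=cloud("scene"); cv2.imwrite("pics/s1.png",cv2.resize(im[120:300,200:420],None,fx=3,fy=3))
q=np.c_[(w.reshape(-1,3)[:,:2]-C)@X,(w.reshape(-1,3)[:,:2]-C)@Y,w.reshape(-1,3)[:,2]]
h=(q[:,2]>.022)&(abs(q[:,1])<.025)&(q[:,0]>-.197)&(q[:,0]<-.155)&(q[:,2]<.07); print("paddle",np.percentile(q[h],[1,50,99],axis=0).round(3))
A=np.c_[q[h][:,0],np.ones(h.sum())]; k=np.linalg.lstsq(A,q[h][:,2],rcond=None)[0]; print("z at centre",k@[-.177,1],"slope",k[0])
h=(q[:,2]>.14)&(abs(q[:,1])<.05)&(q[:,0]>.0)&(q[:,0]<.3)&(q[:,2]<.30); t=np.percentile(q[h][:,2],99.5); print("head top",t, "ang",np.arcsin((t-.018-.085)/.24))
a=np.arcsin((t-.103)/.24)
for b in (a,a,.6,.4,.2,0.): print("ang",round(b,2),end=" "); rows(world(-.052+.24*np.cos(b),-.002,.103+.24*np.sin(b)),turn=True)
E
```

```text
time: 5.75
ee_pos: [0.5971, -0.1548, 0.2813]
eef_rot: [0.409, 0.576, -0.407, 0.579]
ft_force: [-0.1, 0.0, -0.7]
width: 0.0003
time: 6.15
ee_pos: [0.5964, -0.1547, 0.3909]
eef_rot: [0.409, 0.577, -0.408, 0.578]
ft_force: [0.3, 0.9, -0.8]
width: 0.0006
paddle [[-0.194 -0.025  0.028]
 [-0.17  -0.009  0.036]
 [-0.157  0.014  0.04 ]]
z at centre 0.03377528594204819 slope 0.23561703170609866
head top 0.27036346262583244 ang 0.7716903459798516
ang 0.77 turns [[-2.087e+00 -1.000e-03 -1.000e-03]
 [ 7.000e-03 -1.000e-03  1.000e-03]]
to [0.493 0.132 0.27 ] row [ 4.760e-01 -4.000e-03 -1.219e+00  7.000e-03 -1.000e-03  1.000e-03]
tool axes
 [[-0.001  0.943  0.333]
 [ 0.001  0.333 -0.943]
 [-1.    -0.001 -0.001]]
ang 0.77 turns [[-2.087e+00 -1.000e-03 -1.000e-03]
 [ 7.000e-03 -1.000e-03  1.000e-03]]
to [0.493 0.132 0.27 ] row [ 4.760e-01 -4.000e-03 -1.219e+00  7.000e-03 -1.000e-03  1.000e-03]
tool axes
 [[-0.001  0.943  0.333]
 [ 0.001  0.333 -0.943]
 [-1.    -0.001 -0.001]]
ang 0.6 turns [[-2.087e+00 -1.000e-03 -1.000e-03]
 [ 7.000e-03 -1.000e-03  1.000e-03]]
to [0.485 0.157 0.239] row [ 6.030e-01
[... 238 characters left out ...]
0.179 0.196] row [ 7.710e-01 -2.000e-03 -1.415e+00  7.000e-03 -1.000e-03  1.000e-03]
tool axes
 [[-0.001  0.943  0.333]
 [ 0.001  0.333 -0.943]
 [-1.    -0.001 -0.001]]
ang 0.2 turns [[-2.087e+00 -1.000e-03 -1.000e-03]
 [ 7.000e-03 -1.000e-03  1.000e-03]]
to [0.473 0.192 0.151] row [ 9.550e-01 -1.000e-03 -1.471e+00  7.000e-03 -1.000e-03  1.000e-03]
tool axes
 [[-0.001  0.943  0.333]
 [ 0.001  0.333 -0.943]
 [-1.    -0.001 -0.001]]
ang 0.0 turns [[-2.087e+00 -1.000e-03 -1.000e-03]
 [ 7.000e-03 -1.000e-03  1.000e-03]]
to [0.471 0.197 0.103] row [ 1.145e+00 -1.000e-03 -1.490e+00  7.000e-03 -1.000e-03  1.000e-03]
tool axes
 [[-0.001  0.943  0.333]
 [ 0.001  0.333 -0.943]
 [-1.    -0.001 -0.001]]
```

View pics/s1.png

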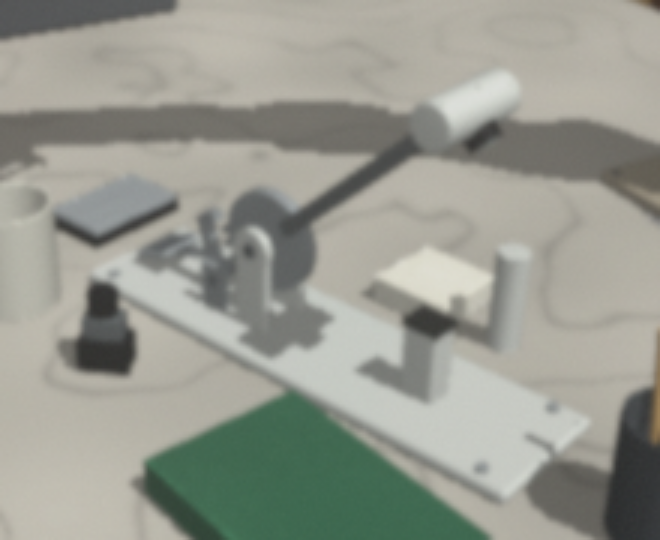

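The paddle, at (165,250) in the crop, is down: its centre is 0.034 m high. The arm is still up at about 0.77 rad with its head at (468,108), and the bystanders haven't moved. Next I'll move over the head.

```bash
python3 -m pendant '0 0 -0.9 0.007 0 0;0 0 -0.9 0.007 0 0;0 0 -0.9 0.007 0 0;0 0 -0.9 0.007 0 0;0 0 -0.9 0.007 0 0;0 0 -0.9 0.007 0 0;0 0 -0.9 0.007 0 0'
python3 -m pendant '0 0 -0.32 0 0 0;0 0 -0.32 0 0 0;0.2 0 -0.32 0 0 0;0.36 0 -0.32 0 0 0;0.4 0 -0.32 0 0 0;0.4 0 -0.32 0 0 0'
python3 - <<'E'
from h import *
for b in (.772,.6,.4,.2,0.): rows(world(-.052+.24*np.cos(b),-.002,.103+.24*np.sin(b)))
E
```

```text
time: 6.9
ee_pos: [0.5205, 0.0577, 0.3882]
eef_rot: [0.41, 0.576, -0.412, 0.575]
ft_force: [0.4, -1.2, -0.4]
width: 0.0005
time: 7.5
ee_pos: [0.4949, 0.1317, 0.2889]
eef_rot: [0.411, 0.575, -0.413, 0.574]
ft_force: [0.6, -0.3, 0.0]
width: 0.0004
to [0.493 0.132 0.27 ] row [ 0.074 -0.005 -0.005  0.     0.     0.   ]
tool axes
 [[-0.003  0.947  0.321]
 [-0.002  0.321 -0.947]
 [-1.    -0.003  0.001]]
to [0.485 0.157 0.239] row [ 0.201 -0.004 -0.109  0.     0.     0.   ]
tool axes
 [[-0.003  0.947  0.321]
 [-0.002  0.321 -0.947]
 [-1.    -0.003  0.001]]
to [0.478 0.179 0.196] row [ 0.369 -0.004 -0.201  0.     0.     0.   ]
tool axes
 [[-0.003  0.947  0.321]
 [-0.002  0.321 -0.947]
 [-1.    -0.003  0.001]]
to [0.473 0.192 0.151] row [ 0.553 -0.004 -0.258  0.     0.     0.   ]
tool axes
 [[-0.003  0.947  0.321]
 [-0.002  0.321 -0.947]
 [-1.    -0.003  0.001]]
to [0.471 0.197 0.103] row [ 0.743 -0.003 -0.277  0.     0.     0.   ]
tool axes
 [[-0.003  0.947  0.321]
 [-0.002  0.321 -0.947]
 [-1.    -0.003  0.001]]
```

```bash
python3 -m pendant '0.04 0 0 0 0 0;0.07 0 -0.005 0 0 0;0.085 0 -0.015 0 0 0;0.1 0 -0.028 0 0 0;0.115 0 -0.042 0 0 0;0.13 0 -0.055 0 0 0;0.145 0 -0.068 0 0 0;0.16 0 -0.08 0 0 0'
```

```text
time: 8.3
ee_pos: [0.4885, 0.1532, 0.2502]
eef_rot: [0.412, 0.576, -0.411, 0.575]
ft_force: [-2.7, 2.4, 6.4]
width: 0.0005
```

```bash
python3 -m pendant '0.02 0 -0.015 0 0 0;0.04 0 -0.029 0 0 0;0.06 0 -0.041 0 0 0;0.08 0 -0.053 0 0 0;0.1 0 -0.065 0 0 0;0.12 0 -0.076 0 0 0;0.14 0 -0.087 0 0 0;0.16 0 -0.097 0 0 0'
python3 - <<'E'
from h import *
for z in (.198,.188,.178,.168,.158,.148,.138): 
    b=np.arcsin((z-.103)/.24); rows(world(-.052+.24*np.cos(b),-.002,z))
E
```

```text
time: 9.1
ee_pos: [0.4808, 0.177, 0.2103]
eef_rot: [0.412, 0.576, -0.41, 0.575]
ft_force: [-1.6, 3.7, 5.3]
width: 0.0008
to [0.478 0.178 0.198] row [ 0.049 -0.01  -0.009  0.     0.     0.   ]
tool axes
 [[ 0.001  0.946  0.325]
 [ 0.002  0.325 -0.946]
 [-1.     0.001 -0.002]]
to [0.476 0.182 0.188] row [ 0.089 -0.01  -0.025  0.     0.     0.   ]
tool axes
 [[ 0.001  0.946  0.325]
 [ 0.002  0.325 -0.946]
 [-1.     0.001 -0.002]]
to [0.475 0.185 0.178] row [ 0.129 -0.01  -0.039  0.     0.     0.   ]
tool axes
 [[ 0.001  0.946  0.325]
 [ 0.002  0.325 -0.946]
 [-1.     0.001 -0.002]]
to [0.474 0.188 0.168] row [ 0.169 -0.01  -0.051  0.     0.     0.   ]
tool axes
 [[ 0.001  0.946  0.325]
 [ 0.002  0.325 -0.946]
 [-1.     0.001 -0.002]]
to [0.473 0.191 0.158] row [ 0.209 -0.01  -0.061  0.     0.     0.   ]
tool axes
 [[ 0.001  0.946  0.325]
 [ 0.002  0.325 -0.946]
 [-1.     0.001 -0.002]]
to [0.473 0.193 0.148] row [ 0.249 -0.01  -0.07   0.     0.     0.   ]
tool axes
 [[ 0.001  0.946  0.325]
 [ 0.002  0.325 -0.946]
 [-1.     0.001 -0.002]]
to [0.472 0.194 0.138] row [ 0.289 -0.01  -0.076  0.     0.     0.   ]
tool axes
 [[ 0.001  0.946  0.325]
 [ 0.002  0.325 -0.946]
 [-1.     0.001 -0.002]]
```

```bash
python3 -m pendant '0.02 0 -0.004 0 0 0;0.04 0 -0.009 0 0 0;0.06 0 -0.015 0 0 0;0.08 0 -0.022 0 0 0;0.1 0 -0.03 0 0 0;0.12 0 -0.036 0 0 0;0.14 0 -0.042 0 0 0;0.16 0 -0.048 0 0 0'
python3 -m pendant '0.02 0 -0.005 0 0 0;0.04 0 -0.01 0 0 0;0.06 0 -0.014 0 0 0;0.08 0 -0.018 0 0 0;0.1 0 -0.021 0 0 0;0.12 0 -0.024 0 0 0;0.14 0 -0.026 0 0 0;0.14 0 -0.026 0 0 0'
python3 - <<'E'
from h import *
for z in (.138,.12,.103): 
    b=np.arcsin((z-.103)/.24); rows(world(-.052+.24*np.cos(b),-.002,z))
E
```

```text
time: 9.9
ee_pos: [0.477, 0.1863, 0.1695]
eef_rot: [0.411, 0.575, -0.411, 0.575]
ft_force: [-0.5, 2.5, 3.9]
width: 0.0006
time: 10.7
ee_pos: [0.4747, 0.192, 0.1341]
eef_rot: [0.411, 0.575, -0.412, 0.575]
ft_force: [-0.3, 0.1, -0.0]
width: 0.0001
to [0.472 0.194 0.138] row [-0.015 -0.006 -0.012  0.     0.     0.   ]
tool axes
 [[-0.001  0.946  0.323]
 [-0.001  0.323 -0.946]
 [-1.    -0.001  0.001]]
to [0.472 0.196 0.12 ] row [ 0.057 -0.006 -0.02   0.     0.     0.   ]
tool axes
 [[-0.001  0.946  0.323]
 [-0.001  0.323 -0.946]
 [-1.    -0.001  0.001]]
to [0.471 0.197 0.103] row [ 0.125 -0.006 -0.023  0.     0.     0.   ]
tool axes
 [[-0.001  0.946  0.323]
 [-0.001  0.323 -0.946]
 [-1.    -0.001  0.001]]
```

```bash
python3 -m pendant '0.02 0 -0.006 0 0 0;0.04 0 -0.012 0 0 0;0.06 0 -0.016 0 0 0;0.08 0 -0.02 0 0 0;0.095 0 -0.022 0 0 0;0.105 0 -0.023 0 0 0;0.115 0 -0.023 0 0 0;0.115 0 -0.023 0 0 0'
```

```text
time: 11.5
ee_pos: [0.4729, 0.1981, 0.1059]
eef_rot: [0.411, 0.575, -0.411, 0.575]
ft_force: [0.4, 0.7, 0.3]
width: 0.0006
```

```bash
python3 -m pendant '0.006 0 0 0 0 0;0.012 0 0 0 0 0;0.018 0 0 0 0 0;0.024 0 0 0 0 0;0.024 0 0 0 0 0'
```

```text
time: 12.0
ee_pos: [0.4732, 0.1984, 0.1026]
eef_rot: [0.412, 0.576, -0.411, 0.575]
ft_force: [-12.3, -4.8, 29.3]
width: 0.0009
```

At 29 N and z 0.1026 the head is on its stop. I'll hold briefly, lift and check.

```bash
python3 -m pendant '0 0 0 0 0 0;-0.01 0 0 0 0 0;-0.03 0 0 0 0 0;-0.1 0 0 0 0 0;-0.3 0 0 0 0 0;-0.5 0 0 0 0 0;-0.7 0 0 0 0 0;-0.7 0 0 0 0 0'
python3 -m pendant '-0.4 0 0 0 0 0;-0.4 0 0 0 0 0;-0.4 0 0 0 0 0;-0.4 0 0 0 0 0'
python3 - <<'E'
from h import *
for n in("scene","top"):
    im,d,w=cloud(n); w0=np.load(n+"0.npy"); cv2.imwrite(f"pics/{n}2.png",im)
    q=np.c_[(w.reshape(-1,3)[:,:2]-C)@X,(w.reshape(-1,3)[:,:2]-C)@Y,w.reshape(-1,3)[:,2]]
    h=(q[:,2]>.022)&(abs(q[:,1])<.025)&(q[:,0]>-.197)&(q[:,0]<-.155)&(q[:,2]<.07)
    if h.sum()>20: k=np.polyfit(q[h][:,0],q[h][:,2],1); print(n,"paddle z at centre",np.polyval(k,-.177),h.sum())
    h=(q[:,2]>.09)&(abs(q[:,1])<.045)&(q[:,0]>.15)&(q[:,0]<.23)&(q[:,2]<.13)
    if h.sum()>20: t=np.percentile(q[h][:,2],[50,90,98]); print("head top",t,"ang",np.arcsin((t[2]-.103)/.24), q[h].mean(0))
print(r.read_state()["ee_pos"],r.read_state()["ft_force"])
a=cv2.imread("pics/scene2.png")[120:320,200:460]; cv2.imwrite("pics/s2.png",cv2.resize(a,None,fx=3,fy=3))
E
```

```text
time: 12.8
ee_pos: [0.4756, 0.1989, 0.2821]
eef_rot: [0.415, 0.574, -0.408, 0.576]
ft_force: [1.5, 0.6, -0.2]
width: 0.0001
time: 13.2
ee_pos: [0.4735, 0.198, 0.3759]
eef_rot: [0.412, 0.575, -0.411, 0.575]
ft_force: [0.1, -0.1, -0.4]
width: 0.0005
scene paddle z at centre 0.033424401372049155 88
head top [0.09920859 0.10360484 0.10471844] ang 0.007160243651395127 [ 0.18999514 -0.00663321  0.09838098]
top paddle z at centre 0.03272859795638776 202
head top [0.09914376 0.10272466 0.1047557 ] ang 0.007315495984493572 [1.83782222e-01 1.70434041e-04 9.81866382e-02]
[0.47276949 0.19784432 0.37403553] [ 0.18102119  0.05902903 -0.11128755]
```

View pics/s2.png

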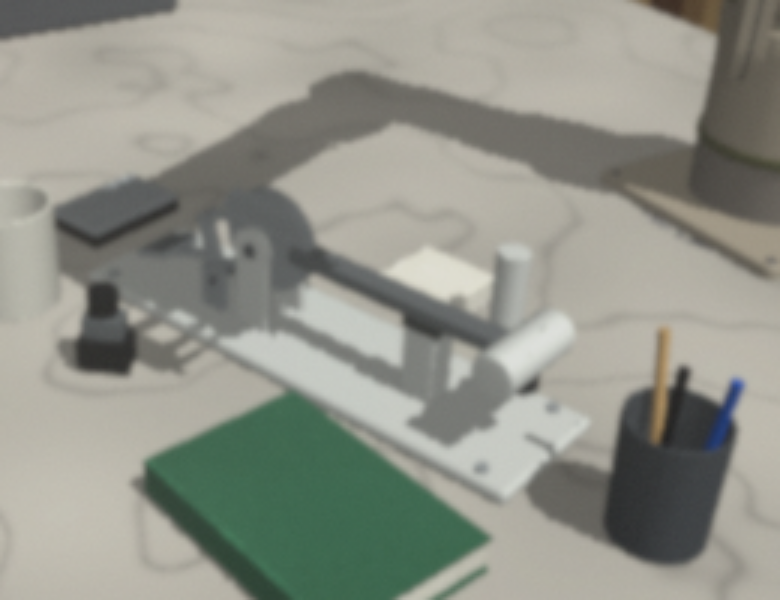

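View pics/top2.png

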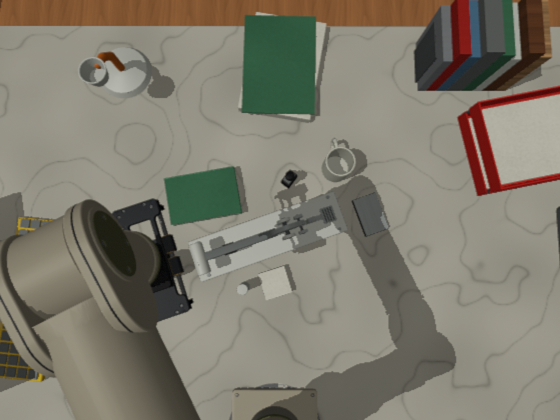

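The arm lies level on its post, with the head at (530,350) in the crop, and the paddle is still down. The bystanders are at the same pixels as before, and the robot is well clear. I'm handing the job in.

```bash
python3 -c "
from bench import close_job; close_job()"
```

```text
the job is handed in; nothing more can be done
```

The document camera is folded away and the job is handed in, after about 13 s of robot time. I pressed the release paddle down to its stop at about 41 N. Then I followed the camera head down its arc with shut fingers, at 6 N or less in the readings between moves, until it met its stop at about 29 N, and lifted clear.

- **Arm:** the last scene and top images put the top of the head at 0.105 m, about 0.007 rad from home (limit 0.04).
- **Paddle:** its centre is at 0.033 m, which is the free position (about 0.034 m).
- **Bystanders:** by eye, those visible in the two images had not moved. The pen cup is hidden by the robot in the top view, so I could only check it in the scene view.
- **Robot:** the fingers are about 0.27 m above the head and the force reading is about zero.

No check failed or disagreed. The hand-in gives no verdict, so I don't have the judged result.

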